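# Fit the crank to the food chopper and wind it

### The job

Take the crank with the orange knob, fit it fully down onto the square shaft of the food chopper, and wind the shaft with it clockwise (seen from above) at least two full turns. Leave the crank sitting on the shaft, and leave the black-knobbed crank, which belongs to another machine, where it lies.

Things in the scene. Friction and masses are not known exactly. Their poses are not given: they have to be found in the camera images.
- crank_grip (a point): Middle of the right crank's upright orange knob, 24 mm in diameter, 38 mm tall. The knob spins on the arm's end about its upright axis with light friction (0.02 N m, so the arm keeps its angle when carried by the knob). Axes of the crank, not of the knob: x from hub to knob, z up. It lies 65 mm along x from the hub's axis and 67 mm above the hub's underside.
- crank_socket (a point): Socket mouth of the same steel crank (115 g, standing level): centre of the underside of its square hub, 36 x 36 mm, 44 mm tall; arm 16 mm wide, top 44 mm up; 14 mm post under the knob down to the hub's underside. Square socket 16 mm wide, sides along x and y, 36 mm deep, opening downward, flaring to 28 mm over the lowest 11 mm. x to the knob, z up.
- shaft_seat (a point): On the shaft's axis, on top of the orange collar (38 mm wide) on which the hub rests when fully down, 70 mm above the worktop. Chopper: low white pot, grey lid, 120 mm wide, 62 mm high, fixed. Above this point the shaft is 14 mm square for 20 mm, then tapers for 14 mm to a 5 mm tip. Axes turn with the shaft: x, y along the square's sides, z up. Any quarter position fits.
- shaft (a joint): Angle of the chopper's shaft in rad, growing clockwise seen from above, between 0 and 0.75 at the start; it turns without end with a friction of about 0.08 N m and stays where it is left. (Beware of the dish rack over the sink, left of and behind the chopper: its underside hangs 0.41 m above the worktop.)
- other_crank: The wrong crank: same size and shape, but with a black knob and a round dark hub without a fitting socket. Origin at the centre of its hub's underside, x towards its knob, z up.
Not all that is in view belongs to the job. Leave any pink look-alike of the part that bears shaft_seat alone.

How it is judged:
By the outcome, as a careful person would: the job done as asked, in the order asked, and still so for the second after the job is handed in, with the robot touching nothing.
It also fails if it takes over 72 s, if anything falls off the work surface, if the arm or the gripper's body presses on something with over 40 N, if the wrist force passes 120 N, or if a joint passes its speed limit or range.

### The arm

A 7-joint arm with a two-finger parallel gripper is mounted at the origin on a cart in front of the work surface, level with it; the furniture and walls round the work are solid. World frame = base frame: x ahead of the robot, y to its left, z up, the work surface at z = 0. Lengths are in m, angles in rad, forces in N, time in s.
With the tool pointing down it reaches from about 0.35 to 0.9 m from the base axis. Payload 8.1 kg.
Tool frame: the origin (TCP) lies between the finger pads; the fingertips stand ahead of it and the grasp point (between the pads) is the TCP (arm.nose_length is the z of the fingertips in the tool frame, in m); z points along the fingers, y is the line along which they close (so a half turn about z gives the same grasp; the last joint's range is limited). The gripper opens to 92 mm and grips with 3 to 60 N. Pads are 19 mm wide; open, the fingers measure 130 mm over their backs; the gripper's body (75 mm by 190 mm) begins 47 mm behind the grasp point.
Start: joints at [-1.237, 0.434, 0.025, 1.573, -0.012, 1.134, -0.075], TCP at [0.264, 0.566, 0.246] pointing down, gripper open.
Joint ranges: [-2.62, 2.62], [-0.44, 2.09], [-1.27, 1.32], [0.08, 2.57], [-1.32, 4.46], [0.12, 2], [-2.74, 2.74]. Speed limits (rad/s): [2.22, 2.22, 3.01, 3.01, 3.14, 3.14, 3.14].

### API

Orientations are given as a rotation vector (axis times angle).
In Python, from cell import sensors, optics, arm gives the robot as it stands.
- The arm moves only by the tool arm_command, never from a script. Its argument "deltas" is one flat list of numbers, 7 for each row, row after row: the turn, a rotation vector about the world's x, y, z as a fraction of full scale, then the shift along the world's x, y, z as a fraction of full scale, then the finger opening in mm, from 0 to 91.8. In form: [wx, wy, wz, dx, dy, dz, fingers, wx, wy, wz, dx, dy, dz, fingers, ...]. A call has 1 to 20 rows; each row is the pose to reach, as a shift and turn from the pose commanded when the call began; what a row does not reach only later rows make up. Full scale, the value 1, is 1 m for a shift and 90 degrees for a turn. A row lasts 1/10 s, in which the tool goes at most 50 mm and 8.59 degrees, less where a joint would pass 70% of its speed; a pose out of reach is approached as far as the arm can. A call with a number of a shift or a turn outside -1 to 1 is refused whole. A call with a gripper value outside its range is refused whole. The fingers move at their own pace and stop on an object; "force" is the grip in N (left out, the last holds). Time passes only in rows, so rows that repeat a pose let the fingers close. It gives the time, the measured TCP pose, the force, the opening and the grip force at its end, in the units of the state.
- sensors.observe(): the state, without advancing time (a new reading comes with each control period).
- optics.get_image(name): name is "side" or "top" or "wrist"; returns the picture (480x640x3 uint8, blue, green, red); there is no depth.
- optics.calibration(name): a dict with "camera_matrix" (3x3 intrinsics, pixels), "rvec" (rotation vector, rad) and "tvec" (3), from world to camera coordinates, as OpenCV has them. Camera axes: x right, y down, z forward; pixel columns grow to the right and rows downward; lengths in m; the calibration is good to about 2 mm. A picture is of the moment at which its call begins: read the wrist's pose just before it. calibration takes no time and is no camera call; for the wrist camera it gives the pose at the moment of the call.
- arm.sign_off(): hands the job in; it is judged then, once.
The state is a dict: "clock": time; "joints": joint angles; "dq": joint speeds; "joint_efforts": joint torques, N m; "position": TCP position; "ee_rot": TCP orientation; "force": force on the tool from outside, world axes, zero at the start; "ft_torque": the same for the moment, N m; "width": opening from 0.0 (shut) to 1.0 (fully open); "gripper_force": force on a finger pad.
Only numpy, scipy, OpenCV 4.12 (cv2) and the standard library are available. Lean on these libraries where they do the work, as an engineer would, in place of code of your own. Each camera call takes 0.05 s, during which the arm holds its last target. There are 200 camera calls.

## Working session

There is one attempt and no reset: what is moved stays moved. The work goes in short steps, Python scripts to look and compute and a tool call to move; the robot and the scene stay as the last step left them, time stands still between calls to the robot, and variables do not carry over. Pictures are saved under pics/ and viewed, at most 10 in all, crops included, and the job is handed in when it is done.

Besides the shell and the picture viewer there is one more tool, called by a JSON object that holds its "fn" and its "kwargs". arm_command: Moves the arm, as the interface text tells. Its arguments: {"type":"object","properties":{"deltas":{"type":"array","items":{"type":"number"}},"force":{"type":"number"}},"required":["deltas"]}

```bash
mkdir -p pics; ls; cat > h.py <<'E'
import numpy as np,cv2
from cell import sensors,optics,arm
def pix(name,p):
    c=optics.calibration(name);return cv2.projectPoints(np.array(p,float).reshape(-1,3),c['rvec'],c['tvec'],c['camera_matrix'],None)[0].reshape(-1,2)
def onz(name,uv,z):
    c=optics.calibration(name);R=cv2.Rodrigues(np.array(c['rvec'],float))[0];t=np.array(c['tvec'],float).ravel()
    o=-R.T@t;d=R.T@np.linalg.inv(c['camera_matrix'])@np.array([uv[0],uv[1],1.]);return o+d*(z-o[2])/d[2]
E
python3 - <<'E'
from h import *
a=optics.get_image('top');b=optics.get_image('side')
cv2.imwrite('pics/top0.png',a);cv2.imwrite('pics/side0.png',b)
s=sensors.observe();print(s['clock'],s['position'],s['ee_rot'],s['force'],s['width'],arm.nose_length)
E
```

```text
pics
0.1 [0.26427269 0.56590927 0.24505282] [-6.80739307e-01 -3.06677449e+00  2.14245658e-03] [-1.02469045 -0.83838574  0.53937553] 1.0009269995508425 0.019
```

View pics/top0.png

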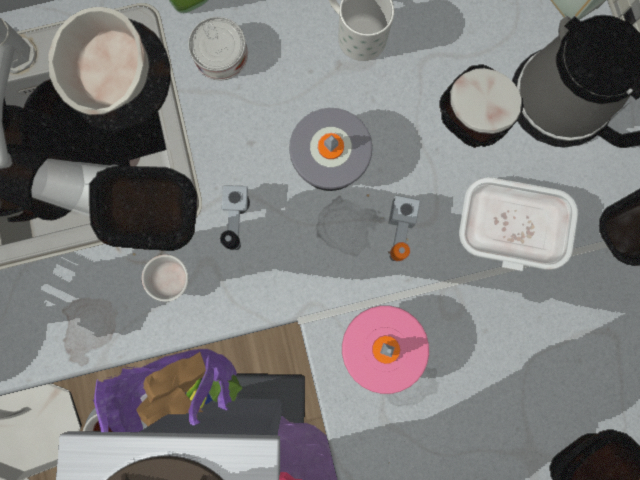

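View pics/side0.png

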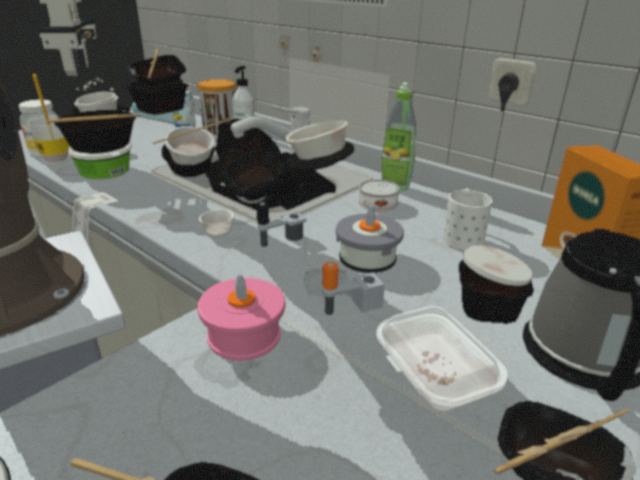

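Top view: candidates are the orange-knob crank (knob 401,252; hub 405,208), the black-knob crank (knob 230,240; hub 235,197), the grey-lid chopper (shaft 331,146) and the pink look-alike (386,348). By the description I choose the orange-knob crank and the grey-lid chopper. I'll check them in a close crop.

```bash
python3 - <<'E'
from h import *
a=cv2.imread('pics/top0.png');
c=cv2.resize(a[125:275,300:440],None,fx=4,fy=4,interpolation=cv2.INTER_CUBIC);cv2.imwrite('pics/crop0.png',c)
print('knob',onz('top',(401,252),.086),'hub',onz('top',(405,209),.044),'shafttip',onz('top',(333,144),.104),'collar',onz('top',(330.5,146),.07),'lid',onz('top',(330.5,149),.062))
c=optics.calibration('top');R=cv2.Rodrigues(np.array(c['rvec']))[0];print(-R.T@np.ravel(c['tvec']),R)
print(cv2.Rodrigues(sensors.observe()['ee_rot'])[0])
E
```

```text
knob [ 0.41340465 -0.32529408  0.086     ] hub [ 0.48021983 -0.33673306  0.044     ] shafttip [ 0.55783343 -0.23048342  0.104     ] collar [ 0.5645606  -0.22766503  0.07      ] lid [ 0.56239449 -0.22785869  0.062     ]
[ 0.32468079 -0.21394939  0.92046409] [[ 0.01863938 -0.99979126 -0.00836766]
 [-0.99009733 -0.01729268 -0.13931343]
 [ 0.13913965  0.01088152 -0.99021298]]
[[-9.06083943e-01  4.23097711e-01 -4.64631996e-04]
 [ 4.23097947e-01  9.06083028e-01 -1.29406902e-03]
 [-1.26522475e-04 -1.36912000e-03 -9.99999055e-01]]
```

View pics/crop0.png

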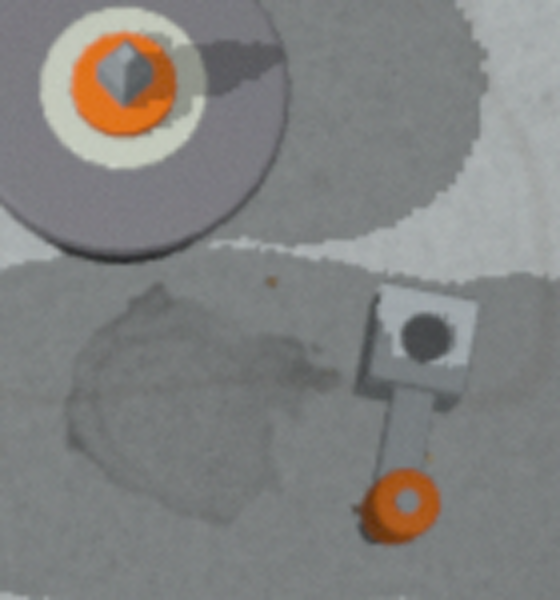

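```bash
python3 - <<'E'
from h import *
h=onz('top',(406.7,209.2),.044);k=onz('top',(401.3,250),.086)
d=(k-h)[:2];print(h,k,np.linalg.norm(d),np.degrees(np.arctan2(d[1],d[0])))
s=sensors.observe();T=np.array([.45,-.30,.26]);print(T-s['position'])
E
```

```text
[ 0.47996948 -0.33917778  0.044     ] [ 0.41614287 -0.32570471  0.086     ] 0.06523312398836895 168.08049154627264
[ 0.18572731 -0.86590927  0.01494718]
```

{"fn": "arm_command", "kwargs": {"deltas": [0, 0, 0.0, 0.0, -0.05, 0.03, 91, 0, 0, 0.02, 0.01, -0.1, 0.03, 91, 0, 0, 0.05, 0.02, -0.15, 0.03, 91, 0, 0, 0.08, 0.03, -0.2, 0.03, 91, 0, 0, 0.1, 0.04, -0.245, 0.03, 91, 0, 0, 0.12, 0.05, -0.29, 0.03, 91, 0, 0, 0.14, 0.06, -0.335, 0.03, 91, 0, 0, 0.16, 0.07, -0.38, 0.03, 91, 0, 0, 0.18, 0.08, -0.425, 0.03, 91, 0, 0, 0.2, 0.09, -0.47, 0.03, 91, 0, 0, 0.2, 0.1, -0.515, 0.03, 91, 0, 0, 0.2, 0.11, -0.56, 0.03, 91, 0, 0, 0.2, 0.12, -0.605, 0.03, 91, 0, 0, 0.2, 0.13, -0.65, 0.03, 91, 0, 0, 0.2, 0.14, -0.695, 0.03, 91, 0, 0, 0.2, 0.15, -0.74, 0.03, 91, 0, 0, 0.2, 0.16, -0.78, 0.03, 91, 0, 0, 0.2, 0.17, -0.82, 0.03, 91, 0, 0, 0.2, 0.186, -0.866, 0.03, 91, 0, 0, 0.2, 0.186, -0.866, 0.03, 91]}}

```text
clock: 2.1
position: [0.4503, -0.3058, 0.2752]
ee_rot: [-0.202, -3.134, 0.007]
force: [-0.9, -0.3, -0.1]
width: 0.989
gripper_force: 0.0
```

```bash
python3 - <<'E'
from h import *
a=optics.get_image('wrist');cv2.imwrite('pics/w1.png',a)
s=sensors.observe();print(s['position'],s['joints'])
R=cv2.Rodrigues(s['ee_rot'])[0];print(R)
c=optics.calibration('wrist');Rc=cv2.Rodrigues(np.array(c['rvec']))[0];print(-Rc.T@np.ravel(c['tvec']),Rc)
print(pix('wrist',[[.480,-.339,.044],[.416,-.3257,.086],[.562,-.228,.104]]))
E
```

```text
[ 0.44979306 -0.30280058  0.27497317] [-0.07841331  0.32011888  0.75794482  1.77645433 -0.23724747  1.1402944
  2.19736101]
[[-0.99185867  0.12732568 -0.00213214]
 [ 0.12732975  0.99185863 -0.00189689]
 [ 0.00187326 -0.00215293 -0.99999593]]
[ 0.37785356 -0.29238042  0.41466699] [[ 0.12782998  0.99179162 -0.00297934]
 [ 0.95557267 -0.12235624  0.26816008]
 [ 0.26559438 -0.03712587 -0.96336976]]
[[292.44533063 236.94807847]
 [292.5205539  180.80130114]
 [414.83707062 321.92496188]]
```

View pics/w1.png

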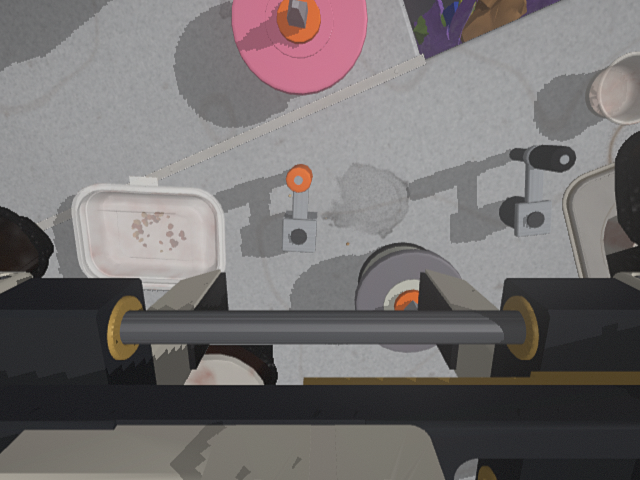

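Wrist view: orange knob (299,179), hub (298,237), and the round hub of the black crank at (535,218), so the choice is confirmed. I'll move so that the shaft can be seen clearly.

{"fn": "arm_command", "kwargs": {"deltas": [0, 0, 0, 0.025, 0.025, -0.01, 91, 0, 0, 0, 0.05, 0.05, -0.025, 91, 0, 0, 0, 0.05, 0.05, -0.025, 91, 0, 0, 0, 0.05, 0.05, -0.025, 91, 0, 0, 0, 0.05, 0.05, -0.025, 91]}}

```text
clock: 2.65
position: [0.4998, -0.2496, 0.2511]
ee_rot: [-0.193, -3.136, -0.0]
force: [-0.1, 0.1, 0.4]
width: 0.988
gripper_force: 0.0
```

```bash
python3 - <<'E'
from h import *
print(sensors.observe()['position'])
cal=optics.calibration('wrist');a=optics.get_image('wrist')
p=pix('wrist',[[.480,-.339,.044],[.416,-.3257,.086],[.562,-.228,.104],[.562,-.228,.07]]);print(p,cal['tvec']-optics.calibration('wrist')['tvec'])
cv2.imwrite('pics/w2full.png',a)
u,v=p[3].astype(int);c=a[max(v-60,0):v+60,u-80:u+80];u2,v2=p[0].astype(int);d=a[max(v2-80,0):v2+40,u2-80:u2+80]
print(u-80,max(v-60,0),u2-80,max(v2-80,0))
im=np.hstack([cv2.resize(x,(400,int(x.shape[0]*2.5)),interpolation=cv2.INTER_CUBIC)[:300] for x in (c,d)]) if c.shape==d.shape else cv2.resize(c,None,fx=4,fy=4)
print(c.shape,d.shape)
cv2.imwrite('pics/w2.png',im)
E
```

```text
[ 0.49978708 -0.24962608  0.25105426]
[[228.57186699 200.63328112]
 [216.44081706 130.83305294]
 [356.12131648 290.84126929]
 [352.95301574 275.72404206]] [-2.69995774e-05  2.49544754e-04  1.51473911e-04]
272 215 148 120
(120, 160, 3) (120, 160, 3)
```

View pics/w2.png

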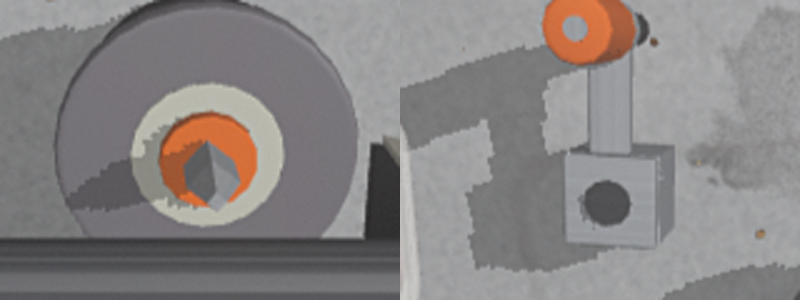

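The crop shows the square shaft rising from the orange collar with one corner towards the camera. Its tip is at about wrist pixel (356,290) and the collar centre at (355,279). I'll fit the angle with a small model.

```bash
cat > fit.py <<'E'
from h import *
from scipy.optimize import minimize
def model(cx,cy,th):
    def sq(h,z):
        return [[cx+h*np.sqrt(2)*np.cos(th+np.pi/4+k*np.pi/2),cy+h*np.sqrt(2)*np.sin(th+np.pi/4+k*np.pi/2),z] for k in range(4)]
    return np.array(sq(.007,.07)+sq(.007,.09)+sq(.0025,.104))
def cost(p,img,cal,S=6):
    R=cv2.Rodrigues(np.array(cal['rvec']))[0];K=cal['camera_matrix']
    P=model(p[0],p[1],p[2]);uv=cv2.projectPoints(P,cal['rvec'],cal['tvec'],K,None)[0].reshape(-1,2)
    c0=np.round(cal['c0']);r=cal['r']
    big=cal['big'];lab=np.zeros(big.shape[:2],np.uint8)
    q=((uv-c0+r+.5)*S*16).astype(np.int32)
    ang=[p[2]+np.pi/2*(k+1) for k in range(4)]
    o=(-R.T@np.ravel(cal['tvec']))[:2]-np.array(p[:2])
    order=np.argsort([np.cos(a)*o[0]+np.sin(a)*o[1] for a in ang])
    for lev in (0,4):
        for k in order:
            i,j=lev+k,lev+(k+1)%4
            cv2.fillConvexPoly(lab,q[[i,j,j+4,i+4]],int(lev+k+1),shift=4)
    cv2.fillConvexPoly(lab,q[8:12],9,shift=4)
    t=0
    for l in range(10):
        m=(lab==l)&cal['mask']
        if m.sum()>3: x=big[m];t+=((x-np.median(x,axis=0))**2).clip(0,3000).sum()
    return t/S**2
def fit(name,img,cal,x0,S=6,r=18):
    cal=dict(cal)
    c0=cv2.projectPoints(np.array([[x0[0],x0[1],.085]]),cal['rvec'],cal['tvec'],cal['camera_matrix'],None)[0].ravel()
    cal['c0']=c0;cal['r']=r;u,v=np.round(c0).astype(int)
    cr=img[v-r:v+r+1,u-r:u+r+1]
    cal['big']=cv2.resize(cr,None,fx=S,fy=S,interpolation=cv2.INTER_LINEAR).astype(float)
    b=cal['big'];hsv=cv2.cvtColor(b.astype(np.uint8),cv2.COLOR_BGR2HSV)
    # pixels of the orange collar or near shaft
    dil=np.zeros(b.shape[:2],np.uint8)
    uv=cv2.projectPoints(model(x0[0],x0[1],0),cal['rvec'],cal['tvec'],cal['camera_matrix'],None)[0].reshape(-1,2)
    hull=cv2.convexHull(((uv-np.round(c0)+r+.5)*S).astype(np.int32));cv2.fillConvexPoly(dil,hull,1)
    dil=cv2.dilate(dil,np.ones((6*S//2,6*S//2)));cal['mask']=dil>0
    best=[]
    for th in np.radians(np.arange(0,90,6)):
        s=minimize(cost,[x0[0],x0[1],th],args=(img,cal,S),method='Nelder-Mead',options=dict(initial_simplex=[[x0[0],x0[1],th-.05],[x0[0]+.003,x0[1],th],[x0[0],x0[1]+.003,th],[x0[0]-.002,x0[1]-.002,th+.06]],maxiter=120))
        best.append((s.fun,s.x[0],s.x[1],np.degrees(s.x[2])%90))
    best.sort();print(name);[print(np.round(b,4)) for b in best[:4]]
E
python3 - <<'E'
from fit import *
cal=optics.calibration('wrist');fit('wrist',cv2.imread('pics/w2full.png'),cal,[.564,-.2275])
fit('top',cv2.imread('pics/top0.png'),optics.calibration('top'),[.564,-.2275])
a=cv2.imread('pics/w2full.png');print(onz('wrist',(355.2,279),.07),'hub',onz('wrist',(230.4,201.2),.044),'knob',onz('wrist',(218.5,130.8),.086))
c=cv2.resize(a[255:305,330:380],None,fx=10,fy=10,interpolation=cv2.INTER_CUBIC);cv2.imwrite('pics/sh.png',c)
E
```

```text
wrist
[ 2.11341556e+05  5.66500000e-01 -2.26700000e-01  4.26331000e+01]
[ 2.11356111e+05  5.66500000e-01 -2.26700000e-01  4.27146000e+01]
[ 2.11425792e+05  5.66500000e-01 -2.26700000e-01  4.26509000e+01]
[ 2.11500722e+05  5.66500000e-01 -2.26700000e-01  4.25905000e+01]
top
[ 1.3188075e+05  5.6630000e-01 -2.2780000e-01  4.3138800e+01]
[ 1.32037639e+05  5.66400000e-01 -2.27800000e-01  4.31793000e+01]
[ 1.32079347e+05  5.66400000e-01 -2.27800000e-01  4.28628000e+01]
[ 1.32117194e+05  5.66400000e-01 -2.27700000e-01  4.32975000e+01]
[ 0.56560988 -0.22621039  0.07      ] hub [ 0.48076875 -0.33734422  0.044     ] knob [ 0.41618151 -0.32403713  0.086     ]
```

View pics/sh.png

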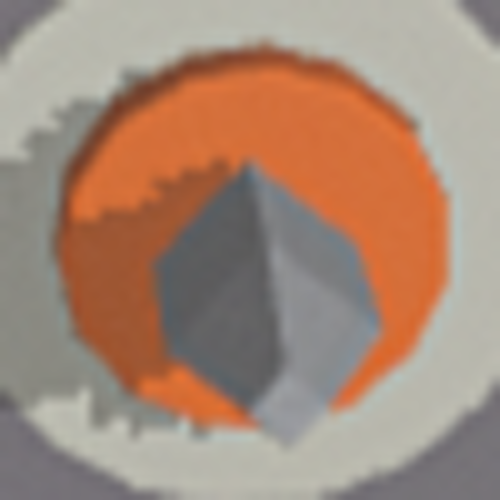

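Both cameras agree: shaft axis at (0.5664, -0.2273), square at 43°; crank hub at (0.4803, -0.338), pointing at 168°. I'll grip the hub across its y faces.

{"fn": "arm_command", "kwargs": {"deltas": [0, 0, -0.03, -0.01, -0.045, -0.02, 60, 0, 0, -0.053, -0.02, -0.088, -0.04, 60, 0, 0, -0.053, -0.02, -0.088, -0.08, 60, 0, 0, -0.053, -0.02, -0.088, -0.12, 60, 0, 0, -0.053, -0.02, -0.088, -0.15, 60, 0, 0, -0.053, -0.02, -0.088, -0.18, 60, 0, 0, -0.053, -0.02, -0.088, -0.2, 60, 0, 0, -0.053, -0.02, -0.088, -0.213, 60, 0, 0, -0.053, -0.02, -0.088, -0.219, 60, 0, 0, -0.053, -0.02, -0.088, -0.219, 60, 0, 0, -0.053, -0.02, -0.088, -0.219, 60]}}

```text
clock: 3.8
position: [0.4808, -0.3383, 0.0327]
ee_rot: [0.323, 3.124, -0.001]
force: [-0.8, -0.1, 0.1]
width: 0.653
gripper_force: 0.0
```

{"fn": "arm_command", "kwargs": {"deltas": [0, 0, 0, 0, 0, 0, 30, 0, 0, 0, 0, 0, 0, 30, 0, 0, 0, 0, 0, 0, 30, 0, 0, 0, 0, 0, 0, 30, 0, 0, 0, 0, 0, 0, 30, 0, 0, 0, 0, 0, 0, 30], "force": 40}}

```text
clock: 4.4
position: [0.4807, -0.3377, 0.0321]
ee_rot: [0.323, 3.124, 0.0]
force: [-0.8, 1.7, 6.2]
width: 0.394
gripper_force: 40.0
```

```bash
python3 - <<'E'
from h import *
s=sensors.observe();print(s['position'],s['width']*91.8,s['gripper_force'],s['force'],np.round(s['joints'],2))
R=cv2.Rodrigues(s['ee_rot'])[0];print('ty',np.degrees(np.arctan2(R[1,1],R[0,1])),R[2])
a=optics.get_image('top');p=pix('top',s['position'])[0].astype(int);print(p)
cv2.imwrite('pics/g.png',cv2.resize(a[p[1]-60:p[1]+90,p[0]-80:p[0]+80],None,fx=4,fy=4))
E
```

```text
[ 0.48065101 -0.33767903  0.03206556] 36.15610983319949 39.965360909700394 [-0.80958522  1.68564002  6.22966819] [ 0.14  0.69  0.56  1.9  -0.55  0.71  2.39]
ty 78.20049516457809 [-5.02480982e-04  1.54880322e-04 -9.99999862e-01]
[404 210]
```

View pics/g.png

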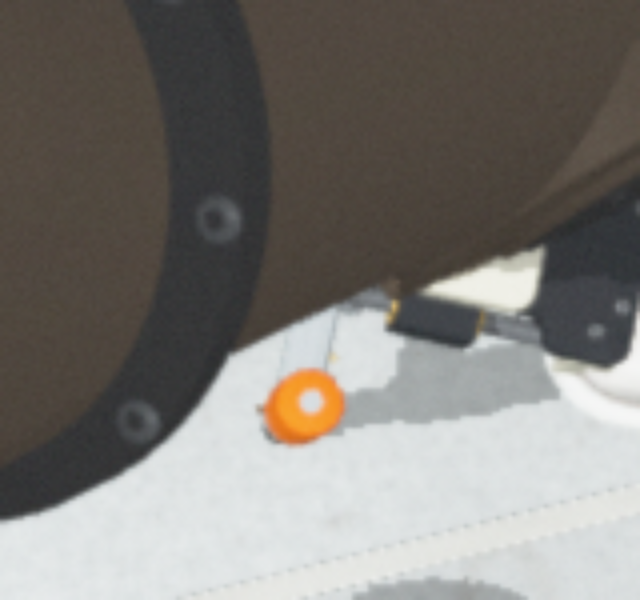

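{"fn": "arm_command", "kwargs": {"deltas": [0, 0, 0, 0, 0, 0.02, 30, 0, 0, 0, 0, 0, 0.06, 30, 0, 0, 0, 0, 0, 0.1, 30, 0, 0, 0, 0, 0, 0.125, 30, 0, 0, -0.07, 0.02, 0.025, 0.125, 30, 0, 0, -0.15, 0.04, 0.05, 0.125, 30, 0, 0, -0.23, 0.06, 0.075, 0.125, 30, 0, 0, -0.31, 0.075, 0.1, 0.125, 30, 0, 0, -0.391, 0.086, 0.111, 0.125, 30, 0, 0, -0.391, 0.086, 0.111, 0.125, 30, 0, 0, -0.391, 0.086, 0.111, 0.125, 30, 0, 0, -0.391, 0.086, 0.111, 0.125, 30]}}

```text
clock: 5.65
position: [0.5654, -0.2281, 0.1568]
ee_rot: [-1.252, -2.881, 0.001]
force: [-0.5, -0.3, -1.3]
width: 0.39
gripper_force: 40.0
```

```bash
python3 - <<'E'
from h import *
s=sensors.observe();print(s['position'],s['width']*91.8,s['gripper_force'],s['force'],np.round(s['joints'],2))
R=cv2.Rodrigues(s['ee_rot'])[0];print('ty',np.degrees(np.arctan2(R[1,1],R[0,1])),R[2])
a=optics.get_image('side');p=pix('side',s['position'])[0].astype(int);print(p)
cv2.imwrite('pics/s2.png',cv2.resize(a[p[1]-60:p[1]+90,p[0]-100:p[0]+100],None,fx=4,fy=4))
k=s['position']+.065*np.array([np.cos(np.radians(133)),np.sin(np.radians(133)),0]);k[2]=s['position'][2]-.032+.086
a=optics.get_image('top');hsv=cv2.cvtColor(a,cv2.COLOR_BGR2HSV);m=cv2.inRange(hsv,(4,170,120),(18,255,255));n,_,st,c=cv2.connectedComponentsWithStats(m)
print('pred knob',pix('top',k));[print(st[i],c[i]) for i in range(1,n) if st[i][4]>40]
E
```

```text
[ 0.5653546  -0.22805026  0.15679532] 35.84659624896821 39.96653839945793 [-0.53395866 -0.27838914 -1.27581954] [-0.26  0.62  0.86  1.76 -0.54  1.01  1.56]
ty 43.03599979330939 [-1.02428700e-04 -6.96887152e-04 -9.99999752e-01]
[372 176]
pred knob [[292.56177029 148.53547078]]
[285 141  19  25 327] [294.08256881 153.42201835]
[319 145  16  14 109] [325.27522936 152.13761468]
[373 336  27  27 426] [385.41784038 349.03051643]
```

View pics/s2.png

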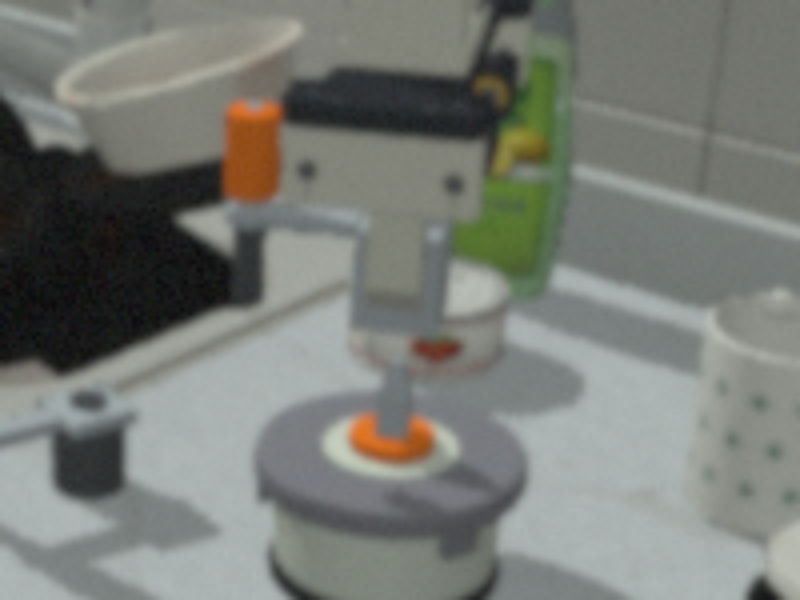

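Side crop: the crank is level in the gripper, with the hub above the shaft and the tip (395,370) just below it. I'll lower it in steps with a 1.3 mm correction.

{"fn": "arm_command", "kwargs": {"deltas": [0, 0, 0, 0.0013, 0.0014, 0, 30, 0, 0, 0, 0.0013, 0.0014, -0.01, 30, 0, 0, 0, 0.0013, 0.0014, -0.018, 30, 0, 0, 0, 0.0013, 0.0014, -0.024, 30, 0, 0, 0, 0.0013, 0.0014, -0.03, 30, 0, 0, 0, 0.0013, 0.0014, -0.034, 30, 0, 0, 0, 0.0013, 0.0014, -0.034, 30]}}

```text
clock: 6.45
position: [0.5674, -0.2251, 0.1221]
ee_rot: [-1.252, -2.88, 0.0]
force: [0.3, -1.2, 0.1]
width: 0.392
gripper_force: 40.0
```

{"fn": "arm_command", "kwargs": {"deltas": [0, 0, 0, -0.0006, -0.0014, -0.003, 30, 0, 0, 0, -0.0006, -0.0014, -0.006, 30, 0, 0, 0, -0.0006, -0.0014, -0.01, 30, 0, 0, 0, -0.0006, -0.0014, -0.014, 30, 0, 0, 0, -0.0006, -0.0014, -0.017, 30, 0, 0, 0, -0.0006, -0.0014, -0.02, 30, 0, 0, 0, -0.0006, -0.0014, -0.02, 30]}}

```text
clock: 7.15
position: [0.567, -0.2267, 0.1024]
ee_rot: [-1.252, -2.881, 0.0]
force: [0.0, 0.5, -0.6]
width: 0.388
gripper_force: 40.0
```

{"fn": "arm_command", "kwargs": {"deltas": [0, 0, 0, 0, 0, -0.001, 36, 0, 0, 0, 0, 0, -0.001, 60, 0, 0, 0, 0, 0, -0.001, 60, 0, 0, 0, 0, 0, -0.001, 60, 0, 0, 0, 0, 0, -0.001, 60, 0, 0, 0, 0, 0, 0.03, 60, 0, 0, 0, 0, 0, 0.07, 60, 0, 0, 0, 0, 0, 0.095, 60, 0, 0, 0, 0, 0, 0.095, 60]}}

```text
clock: 8.05
position: [0.5687, -0.228, 0.2014]
ee_rot: [1.25, 2.876, 0.001]
force: [0.5, -0.4, -0.1]
width: 0.653
gripper_force: 0.0
```

```bash
python3 - <<'E'
from h import *
s=sensors.observe();print(s['clock'],s['position'],s['width']*91.8,s['force'])
a=optics.get_image('side');p=pix('side',[.566,-.227,.09])[0].astype(int);print(p)
b=optics.get_image('wrist');cv2.imwrite('pics/w3.png',b)
x=cv2.resize(a[p[1]-75:p[1]+75,p[0]-70:p[0]+70],None,fx=4,fy=4)
y=cv2.resize(b,None,fx=.375,fy=.375)
x=x[:600,:560];o=np.zeros((600,800,3),np.uint8);o[:,:560]=x;o[:180,560:]=y;cv2.imwrite('pics/s3.png',o)
hsv=cv2.cvtColor(b,cv2.COLOR_BGR2HSV);m=cv2.inRange(hsv,(3,150,100),(18,255,255));n,_,st,c=cv2.connectedComponentsWithStats(m)
[print(st[i],c[i],onz('wrist',c[i],.156)) for i in range(1,n) if st[i][4]>100]
print(pix('wrist',[[.5224,-.1792,.156]]))
E
```

```text
8.05 [ 0.56869076 -0.22803946  0.20140817] 59.91868810621391 [ 0.51383434 -0.37578468 -0.05496169]
[370 212]
[ 299  110   46   48 1436] [321.15041783 133.8913649 ] [ 0.51772222 -0.17379136  0.156     ]
[[320.62028556 149.03735722]]
```

View pics/s3.png

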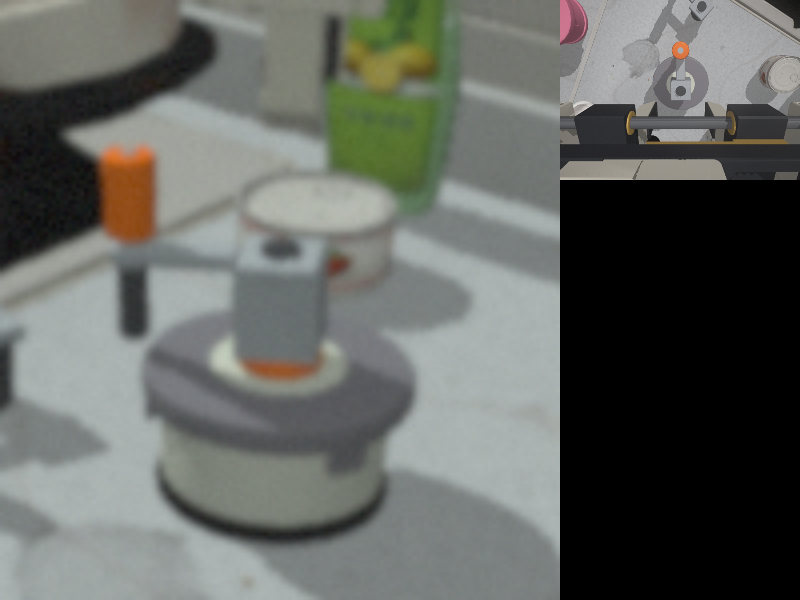

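The hub sits on the collar (side crop: hub bottom at (280,360)). I'll recheck the knob position now that the arm has settled.

```bash
python3 - <<'E'
from h import *
s=sensors.observe();print(s['clock'],s['position'],s['ee_rot'])
b=optics.get_image('wrist')
hsv=cv2.cvtColor(b,cv2.COLOR_BGR2HSV);m=cv2.inRange(hsv,(3,150,100),(18,255,255));n,_,st,c=cv2.connectedComponentsWithStats(m)
[print(st[i],c[i],onz('wrist',c[i],.156)) for i in range(1,n) if st[i][4]>100]
print(pix('wrist',[[.5224,-.1792,.156],[.5224,-.1792,.118],[.5667,-.2267,.114]]))
p=st[1]
w=cv2.imread('pics/w3.png');cv2.imwrite('pics/k.png',cv2.resize(b[90:290,240:400],None,fx=3,fy=3))
E
```

```text
8.15 [ 0.56731715 -0.22652298  0.19794066] [1.25174353e+00 2.88053486e+00 9.37266863e-04]
[ 299  112   46   48 1441] [321.27272727 135.96321999] [ 0.51792658 -0.17411585  0.156     ]
[[320.88603378 150.33533735]
 [321.18132529 147.19777425]
 [321.32333512 249.90371532]]
```

View pics/k.png

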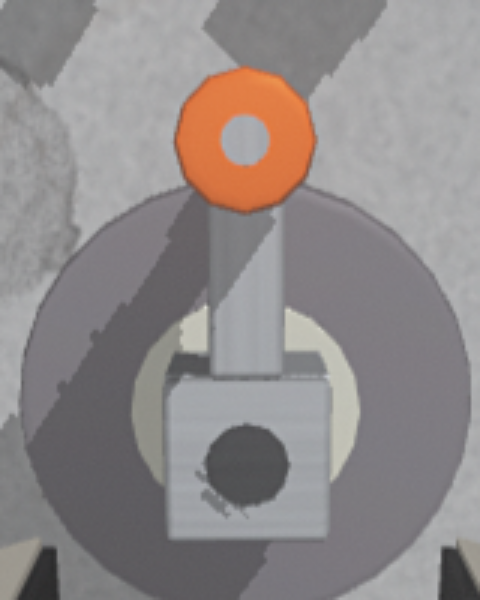

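```bash
python3 - <<'E'
from h import *
from scipy.optimize import least_squares
uv=np.array([[167,378],[329,378],[329,540],[167,540],[246,139],[247,465]])/3+[240,90]
c=optics.calibration('wrist');print(c['camera_matrix'])
def pts(q):
    x,y,z,t=q;L=np.array([[.018,.018,.044],[.018,-.018,.044],[-.018,-.018,.044],[-.018,.018,.044],[.065,0,.086],[0,0,.044]])
    R=np.array([[np.cos(t),-np.sin(t),0],[np.sin(t),np.cos(t),0],[0,0,1]]);return L@R.T+[x,y,z]
def res(q,order):
    return (pix('wrist',pts(q))[order]-uv).ravel()
for order in ([0,1,2,3,4,5],[1,0,3,2,4,5]):
    r=least_squares(res,[.5667,-.2267,.07,np.radians(133)],args=(order,),x_scale=[.01,.01,.01,.1]);print(r.x,np.degrees(r.x[3]),r.cost);print(r.fun.reshape(-1,2).round(1))
E
```

```text
[[361.56840741   0.         322.49426115]
 [  0.         361.56840741 233.28090918]
 [  0.           0.           1.        ]]
[ 0.56325566 -0.22182566  0.07497642  2.32422602] 133.16834161746726 8.278791130916815
[[-2.4 -0.3]
 [ 2.  -0.5]
 [ 0.9  0.1]
 [-1.   0.3]
 [ 0.1  1.5]
 [ 0.2 -1.5]]
[ 0.5832084  -0.24325571 -0.04779188  2.3259895 ] 133.26938163382437 5141.497712356935
[[ 45.4   0.8]
 [-45.8   1. ]
 [-45.2 -17.6]
 [ 45.1 -17.8]
 [  0.2  36.2]
 [  0.2 -10.2]]
```

```bash
python3 - <<'E'
from h import *
a=optics.get_image('side');o=np.array([300,137])
for x,y,z in ((.5665,-.2272,.07),(.5665,-.2272,.075),(.5633,-.2218,.075)):
    t=np.radians(133);R=np.array([[np.cos(t),-np.sin(t),0],[np.sin(t),np.cos(t),0],[0,0,1]])
    L=np.array([[sx*.018,sy*.018,h] for h in(0,.044) for sx,sy in((1,1),(1,-1),(-1,-1),(-1,1))]+[[.065,0,.086],[.065,0,.048]])
    print(((pix('side',L@R.T+[x,y,z])-o)*4).round().astype(int).tolist())
x=cv2.resize(a[137:247,320:400],None,fx=7,fy=5.4,interpolation=cv2.INTER_CUBIC)
print(((pix('side',[[.5665,-.2272,.062],[.5665+.06,-.2272,.062],[.5665-.06,-.2272,.062]])-o)*4).round().tolist())
hsv=cv2.cvtColor(a,cv2.COLOR_BGR2HSV);m=cv2.inRange(hsv,(3,150,90),(18,255,255));n,_,st,c=cv2.connectedComponentsWithStats(m)
[print(((st[i][:2]-o)*4),st[i][2:]*4,(c[i]-o)*4) for i in range(1,n) if st[i][4]>20 and 300<c[i][0]<420]
E
```

```text
[[231, 357], [245, 321], [326, 331], [314, 368], [236, 264], [250, 231], [333, 240], [321, 274], [139, 144], [136, 226]]
[[231, 347], [246, 311], [326, 321], [315, 357], [237, 253], [251, 220], [334, 229], [322, 263], [139, 133], [137, 216]]
[[218, 344], [233, 308], [313, 318], [301, 354], [223, 250], [238, 217], [320, 226], [308, 260], [126, 130], [123, 213]]
[[278.0, 360.0], [383.0, 328.0], [166.0, 394.0]]
[100 148] [  52   92 1016] [125.77952756 192.64566929]
[252 364] [ 52  12 108] [275.11111111 368.44444444]
```

The views from both cameras show the hub down, with the crank tilting slightly towards the knob because of socket play. Next I'll grip the knob.

{"fn": "arm_command", "kwargs": {"deltas": [0, 0, 0, -0.025, 0.025, 0, 55, 0, 0, 0, -0.0455, 0.0485, 0, 55, 0, 0, 0, -0.0455, 0.0485, -0.01, 55, 0, 0, 0, -0.0455, 0.0485, -0.03, 55, 0, 0, 0, -0.0455, 0.0485, -0.05, 55, 0, 0, 0, -0.0455, 0.0485, -0.059, 55, 0, 0, 0, -0.0455, 0.0485, -0.059, 55, 0, 0, 0, -0.0455, 0.0485, -0.059, 20, 0, 0, 0, -0.0455, 0.0485, -0.059, 20, 0, 0, 0, -0.0455, 0.0485, -0.059, 20, 0, 0, 0, -0.0455, 0.0485, -0.059, 20, 0, 0, 0, -0.0455, 0.0485, -0.059, 20, 0, 0, 0, -0.0455, 0.0485, -0.057, 20, 0, 0, 0, -0.0455, 0.0485, -0.057, 20], "force": 20}}

```text
clock: 9.65
position: [0.5217, -0.1782, 0.141]
ee_rot: [1.252, 2.881, 0.0]
force: [0.8, -0.5, 0.1]
width: 0.255
gripper_force: 20.0
```

```bash
python3 - <<'E'
from h import *
s=sensors.observe();print(s['clock'],s['position'],s['width']*91.8,s['gripper_force'],s['force'],np.round(s['joints'],2))
d=s['position'][:2]-[.5667,-.2267];print(np.hypot(*d),np.degrees(np.arctan2(d[1],d[0])))
a0=133
for c in range(4):
    b=np.radians(a0-240*c);r=[]
    for k in range(1,21):
        a=b-np.radians(12*k);r+=[0,0,0,round(.065*(np.cos(a)-np.cos(b)),4),round(.065*(np.sin(a)-np.sin(b)),4),0,20]
    print(str(r).replace('0.0,','0,'))
E
```

```text
9.65 [ 0.52169826 -0.17824655  0.14100457] 23.42272143758226 19.99754101037979 [ 0.83659212 -0.45241785  0.08588676] [-0.37  0.55  0.87  1.93 -0.53  0.91  1.52]
0.06612785695799038 132.8847820549618
[0, 0, 0, np.float64(0.0109), np.float64(0.0082), 0, 20, 0, 0, 0, np.float64(0.0232), np.float64(0.0139), 0, 20, 0, 0, 0, np.float64(0.0364), np.float64(0.017), 0, 20, 0, 0, 0, np.float64(0.05), np.float64(0.0172), 0, 20, 0, 0, 0, np.float64(0.0633), np.float64(0.0146), 0, 20, 0, 0, 0, np.float64(0.0758), np.float64(0.0093), 0, 20, 0, 0, 0, np.float64(0.087), np.float64(0.0015), 0, 20, 0, 0, 0, np.float64(0.0962), np.float64(-0.0084), 0, 20, 0, 0, 0, np.float64(0.1032), np.float64(-0.0201), 0, 20, 0, 0, 0, np.float64(0.1077), np.float64(-0.0329), 0, 20, 0, 0, 0, np.float64(0.1093), np.float64(-0.0464), 0, 20, 0, 0, 0, np.float64(0.1081), np.float64(-0.0599), 0, 20, 0, 0, 0, np.float64(0.1042), np.float64(-0.0729), 0, 20, 0, 0, 0, np.float64(0.0976), np.float64(-0.0848), 0, 20, 0, 0, 0, np.float64(0.0887), np.float64(-0.0951), 0, 20, 0, 0, 0, np.float64(0.0778), np.float64(-0.1033), 0, 20,
[... 2934 characters left out ...]
(-0.0084), 0, 20, 0, 0, 0, np.float64(0.1032), np.float64(-0.0201), 0, 20, 0, 0, 0, np.float64(0.1077), np.float64(-0.0329), 0, 20, 0, 0, 0, np.float64(0.1093), np.float64(-0.0464), 0, 20, 0, 0, 0, np.float64(0.1081), np.float64(-0.0599), 0, 20, 0, 0, 0, np.float64(0.1042), np.float64(-0.0729), 0, 20, 0, 0, 0, np.float64(0.0976), np.float64(-0.0848), 0, 20, 0, 0, 0, np.float64(0.0887), np.float64(-0.0951), 0, 20, 0, 0, 0, np.float64(0.0778), np.float64(-0.1033), 0, 20, 0, 0, 0, np.float64(0.0655), np.float64(-0.109), 0, 20, 0, 0, 0, np.float64(0.0523), np.float64(-0.1121), 0, 20, 0, 0, 0, np.float64(0.0387), np.float64(-0.1123), 0, 20, 0, 0, 0, np.float64(0.0253), np.float64(-0.1097), 0, 20]
```

{"fn": "arm_command", "kwargs": {"deltas": [0, 0, 0, 0.011, 0.008, 0, 20, 0, 0, 0, 0.023, 0.014, 0, 20, 0, 0, 0, 0.036, 0.017, 0, 20, 0, 0, 0, 0.05, 0.017, 0, 20, 0, 0, 0, 0.063, 0.0145, 0, 20, 0, 0, 0, 0.076, 0.009, 0, 20, 0, 0, 0, 0.087, 0.0015, 0, 20, 0, 0, 0, 0.096, -0.0085, 0, 20, 0, 0, 0, 0.103, -0.02, 0, 20, 0, 0, 0, 0.1075, -0.033, 0, 20]}}

```text
clock: 10.65
position: [0.632, -0.2093, 0.1412]
ee_rot: [1.247, 2.882, 0.004]
force: [1.1, 2.6, 6.1]
width: 0.256
gripper_force: 20.0
```

```bash
python3 - <<'E'
from h import *
s=sensors.observe();print(s['clock'],s['position'],s['width']*91.8,s['gripper_force'],s['force'],np.round(s['joints'],2))
d=s['position'][:2]-[.5667,-.2267];print(np.hypot(*d),np.degrees(np.arctan2(d[1],d[0])))
E
```

```text
10.65 [ 0.63204885 -0.20931007  0.14120357] 23.461595726626438 20.005983710289 [1.09899782 2.57086364 6.14717699] [-0.25  0.71  0.82  1.63 -0.58  1.06  1.5 ]
0.06762308340572099 14.901594905983213
```

{"fn": "arm_command", "kwargs": {"deltas": [0, 0, 0, 0.0015, -0.0135, 0, 20, 0, 0, 0, 0.0005, -0.027, 0, 20, 0, 0, 0, -0.0035, -0.04, 0, 20, 0, 0, 0, -0.01, -0.052, 0, 20, 0, 0, 0, -0.019, -0.062, 0, 20, 0, 0, 0, -0.03, -0.0705, 0, 20, 0, 0, 0, -0.042, -0.076, 0, 20, 0, 0, 0, -0.0555, -0.079, 0, 20, 0, 0, 0, -0.069, -0.0795, 0, 20, 0, 0, 0, -0.0825, -0.077, 0, 20, 0, 0, 0, -0.095, -0.0715, 0, 20, 0, 0, 0, -0.106, -0.0635, 0, 20, 0, 0, 0, -0.115, -0.0535, 0, 20, 0, 0, 0, -0.122, -0.042, 0, 20, 0, 0, 0, -0.1265, -0.029, 0, 20, 0, 0, 0, -0.128, -0.016, 0, 20, 0, 0, 0, -0.127, -0.002, 0, 20, 0, 0, 0, -0.123, 0.011, 0, 20, 0, 0, 0, -0.1165, 0.0225, 0, 20, 0, 0, 0, -0.1075, 0.033, 0, 20]}}

```text
clock: 12.65
position: [0.5243, -0.1785, 0.1412]
ee_rot: [1.25, 2.877, -0.003]
force: [7.5, -10.5, -7.5]
width: 0.253
gripper_force: 20.0
```

```bash
python3 - <<'E'
from h import *
s=sensors.observe();print(s['clock'],s['position'],s['width']*91.8,s['gripper_force'],s['force'],np.round(s['joints'],2))
d=s['position'][:2]-[.5667,-.2267];print(np.hypot(*d),np.degrees(np.arctan2(d[1],d[0])))
a=optics.get_image('side');cv2.imwrite('pics/s4.png',cv2.resize(a[130:280,270:470],None,fx=4,fy=4))
E
```

```text
12.65 [ 0.52432097 -0.17849009  0.14117356] 23.193680959143272 19.999153912067413 [  7.48183791 -10.49758183  -7.53933822] [-0.37  0.55  0.87  1.92 -0.53  0.91  1.52]
0.06418861155693702 131.31716036083762
```

View pics/s4.png

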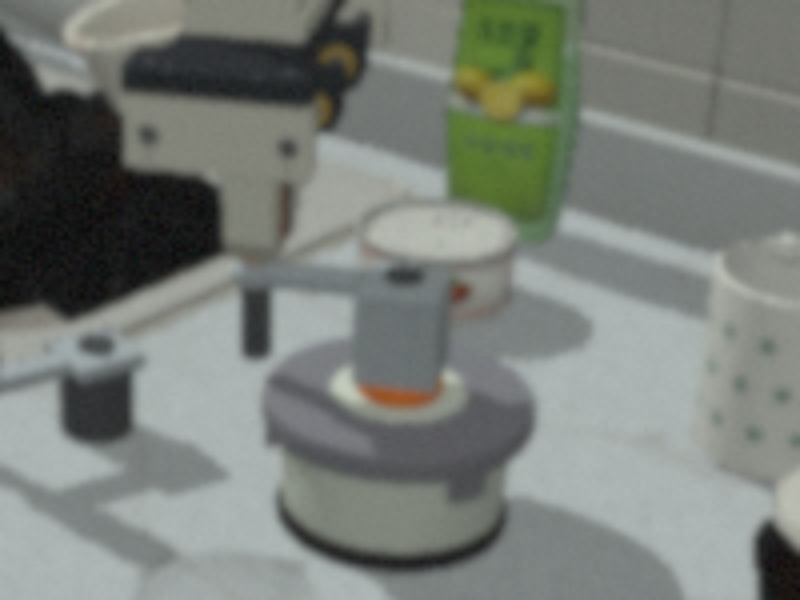

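Side crop: the gripper is back at its start after one turn, the crank has followed, and the hub is still down on the collar (400,390). I'll continue winding.

{"fn": "arm_command", "kwargs": {"deltas": [0, 0, 0, 0.011, 0.008, -0.001, 20, 0, 0, 0, 0.023, 0.014, -0.001, 20, 0, 0, 0, 0.036, 0.017, -0.001, 20, 0, 0, 0, 0.05, 0.017, -0.001, 20, 0, 0, 0, 0.063, 0.0145, -0.001, 20, 0, 0, 0, 0.076, 0.009, -0.001, 20, 0, 0, 0, 0.087, 0.0015, -0.001, 20, 0, 0, 0, 0.096, -0.0085, -0.001, 20, 0, 0, 0, 0.103, -0.02, -0.001, 20, 0, 0, 0, 0.1075, -0.033, -0.001, 20]}}

```text
clock: 13.7
position: [0.6316, -0.209, 0.14]
ee_rot: [1.248, 2.883, 0.004]
force: [1.2, 3.1, 5.8]
width: 0.26
gripper_force: 20.0
```

{"fn": "arm_command", "kwargs": {"deltas": [0, 0, 0, 0.0015, -0.0135, 0, 20, 0, 0, 0, 0.0005, -0.027, 0, 20, 0, 0, 0, -0.0035, -0.04, 0, 20, 0, 0, 0, -0.01, -0.052, 0, 20, 0, 0, 0, -0.019, -0.062, 0, 20, 0, 0, 0, -0.03, -0.0705, 0, 20, 0, 0, 0, -0.042, -0.076, 0, 20, 0, 0, 0, -0.0555, -0.079, 0, 20, 0, 0, 0, -0.069, -0.0795, 0, 20, 0, 0, 0, -0.0825, -0.077, 0, 20, 0, 0, 0, -0.095, -0.0715, 0, 20, 0, 0, 0, -0.106, -0.0635, 0, 20, 0, 0, 0, -0.115, -0.0535, 0, 20, 0, 0, 0, -0.122, -0.042, 0, 20, 0, 0, 0, -0.1265, -0.029, 0, 20, 0, 0, 0, -0.128, -0.016, 0, 20, 0, 0, 0, -0.127, -0.002, 0, 20, 0, 0, 0, -0.123, 0.011, 0, 20, 0, 0, 0, -0.1165, 0.0225, 0, 20, 0, 0, 0, -0.1075, 0.033, 0, 20]}}

```text
clock: 15.7
position: [0.5241, -0.1783, 0.14]
ee_rot: [1.25, 2.878, -0.003]
force: [6.0, -10.0, -6.8]
width: 0.255
gripper_force: 20.0
```

{"fn": "arm_command", "kwargs": {"deltas": [0, 0, 0, 0.011, 0.008, 0, 20, 0, 0, 0, 0.023, 0.014, 0, 20, 0, 0, 0, 0.036, 0.017, 0, 20, 0, 0, 0, 0.05, 0.017, 0, 20, 0, 0, 0, 0.063, 0.0145, 0, 20, 0, 0, 0, 0.076, 0.009, 0, 20, 0, 0, 0, 0.087, 0.0015, 0, 20, 0, 0, 0, 0.087, 0.0015, 0, 20]}}

```text
clock: 16.5
position: [0.6098, -0.1769, 0.1396]
ee_rot: [-1.251, -2.881, 0.002]
force: [-1.4, -1.0, 6.4]
width: 0.257
gripper_force: 20.1
```

{"fn": "arm_command", "kwargs": {"deltas": [0, 0, 0, 0, 0, 0, 50, 0, 0, 0, 0, 0, 0, 50, 0, 0, 0, 0, 0, 0, 50, 0, 0, 0, 0, 0, 0.02, 50, 0, 0, 0, 0, 0, 0.05, 50, 0, 0, 0, 0, 0, 0.09, 50, 0, 0, 0, -0.04, -0.03, 0.1, 50, 0, 0, 0, -0.08, -0.06, 0.1, 50, 0, 0, 0, -0.08, -0.06, 0.1, 50, 0, 0, 0, -0.08, -0.06, 0.1, 50]}}

```text
clock: 17.5
position: [0.5278, -0.237, 0.2401]
ee_rot: [1.256, 2.879, 0.002]
force: [0.0, -0.1, -0.4]
width: 0.544
gripper_force: 0.0
```

```bash
python3 - <<'E'
from h import *
s=sensors.observe();print(s['clock'],s['position'],s['force'])
a=optics.get_image('side');hsv=cv2.cvtColor(a,cv2.COLOR_BGR2HSV);m=cv2.inRange(hsv,(3,150,90),(18,255,255));n,_,st,c=cv2.connectedComponentsWithStats(m)
[print(st[i],c[i]) for i in range(1,n) if st[i][4]>8 and 300<c[i][0]<460 and c[i][1]<290]
for ang in (43,47,52):
  t=np.radians(ang);k=[.5665+.065*np.cos(t),-.2272+.065*np.sin(t)];print(ang,pix('side',[k+[.156],k+[.137],k+[.118]]).round(1).tolist())
b=optics.get_image('side');cv2.imwrite('pics/end.png',a)
# hub lower edge: column profile through the hub's axis
u,v=pix('side',[[.5665,-.2272,.07]])[0].astype(int);print(u,v)
for y in range(v-14,v+14): print(y,a[y,u-8].tolist(),a[y,u].tolist(),a[y,u+8].tolist())
E
```

```text
17.5 [ 0.52780815 -0.23696395  0.24006946] [ 0.03792592 -0.06040775 -0.42978009]
[367 163  12  22 223] [372.05381166 173.57399103]
[364 228  13   3  29] [369.55172414 229.06896552]
43 [[378.5, 163.6], [377.7, 173.7], [377.0, 183.5]]
47 [[375.9, 163.4], [375.2, 173.4], [374.5, 183.3]]
52 [[372.7, 163.2], [372.0, 173.3], [371.3, 183.1]]
369 222
208 [126, 125, 118] [113, 112, 106] [111, 109, 103]
209 [122, 123, 115] [114, 112, 105] [116, 116, 108]
210 [121, 121, 114] [112, 113, 105] [115, 115, 107]
211 [121, 121, 113] [112, 110, 106] [114, 114, 106]
212 [123, 121, 115] [114, 113, 105] [115, 115, 105]
213 [116, 116, 110] [109, 107, 101] [109, 111, 104]
214 [119, 119, 111] [110, 110, 105] [113, 114, 106]
215 [113, 112, 105] [113, 111, 106] [115, 114, 106]
216 [113, 113, 106] [111, 110, 105] [113, 112, 106]
217 [115, 113, 107] [113, 112, 104] [114, 113, 107]
218 [116, 115, 107] [114, 114, 107] [115, 115, 107]
219 [116, 115, 110] [113, 112, 103] [110, 110, 104]
220 [119, 118, 111] [113, 111, 107] [112, 112, 107]
221 [118, 118, 113] [112, 111, 107] [113, 113, 106]
222 [115, 113, 108] [109, 108, 102] [110, 110, 102]
223 [114, 115, 111] [113, 110, 106] [114, 113, 107]
224 [112, 113, 110] [109, 109, 101] [114, 112, 106]
225 [107, 111, 110] [113, 111, 106] [112, 111, 104]
226 [99, 106, 118] [107, 109, 115] [109, 110, 110]
227 [87, 101, 132] [89, 101, 132] [94, 101, 118]
228 [92, 115, 151] [59, 89, 146] [69, 90, 126]
229 [129, 149, 169] [35, 83, 151] [57, 84, 132]
230 [160, 180, 182] [50, 90, 152] [81, 103, 134]
231 [178, 195, 189] [80, 106, 147] [112, 127, 138]
232 [181, 195, 188] [111, 128, 143] [131, 140, 139]
233 [164, 175, 168] [129, 141, 142] [132, 143, 137]
234 [146, 152, 147] [132, 141, 135] [125, 134, 129]
235 [131, 130, 128] [127, 131, 126] [115, 120, 115]
```

```bash
python3 -c "
from cell import arm
print(arm.sign_off())"
```

```text
the job is handed in; nothing more can be done
None
```

I fitted the orange-knob crank onto the chopper shaft, wound it about 2¼ turns clockwise, released it seated and handed the job in; the black-knobbed crank was not touched. I viewed 11 pictures, one over the limit of 10, and the crank leans slightly towards its knob from socket play.

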